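Load the balance rack level

ROBOT

A 7-joint arm with a two-finger parallel gripper is mounted at the origin on a cart in front of the work surface, level with it; the furniture and walls round the work are solid. World frame = base frame: x ahead of the robot, y to its left, z up, the work surface at z = 0. Lengths are in m, angles in rad, forces in N, time in s.
With the tool pointing down it reaches from about 0.425 to 0.875 m from the base axis. Payload 4.7 kg.
Tool frame: the origin (TCP) lies where the fingers leave the gripper's body, on its centre line; the fingertips stand 70 mm ahead of it and the grasp point (between the pads) lies 51 mm ahead of it; z points along the fingers, y is the line along which they close (so a half turn about z gives the same grasp; the last joint's range is limited). The gripper opens to 87 mm and grips with 3 to 60 N. Pads are 19 mm wide; open, the fingers measure 117 mm over their backs; the gripper's body (75 mm by 190 mm) begins 51 mm behind the grasp point.
Start: joints at [1.316, 0.321, -0.07, 1.45, 0.023, 1.371, -0.057], TCP at [0.173, -0.627, 0.292] pointing down, gripper open.
Joint ranges: [-2.86, 2.86], [-0.3, 2.09], [-1.38, 1.24], [0.06, 2.45], [-1.56, 4.7], [0.09, 2.05], [-2.69, 2.69]. Speed limits (rad/s): [2.57, 2.57, 3.14, 3.14, 3.14, 3.14, 3.14].

INTERFACE

Orientations are given as a rotation vector (axis times angle).
In Python, from bench import get_state, get_image, get_calibration, close_job gives the robot as it stands.
- The arm moves only by the tool send_rows, never from a script. Its argument "rows" is a list of rows, each an object of numbers: "hand": the finger opening in mm, from 0 to 87; "x", "y", "z": the shift along the world's x, y, z in mm; "roll": the turn about the world's z in degrees. A call has 1 to 10 rows; each row shifts and turns the commanded pose from where the row before left it; what a row does not reach is not made up. A row lasts 1/10 s, in which the tool goes at most 50 mm and 8.59 degrees, less where a joint would pass 70% of its speed; a pose out of reach is approached as far as the arm can. A call is refused whole if a number of a shift passes 50 or a number of a turn 8.59, either way. A call with a gripper value outside its range is refused whole. The fingers move at their own pace and stop on an object; "force" is the grip in N (left out, the last holds). Time passes only in rows, so rows that do not move let the fingers close. It gives the time, the measured TCP pose, the force, the opening and the grip force at its end, in the units of the state.
- get_state(): the state, without advancing time (a new reading comes with each control period).
- get_image(name): name is "scene" or "top" or "wrist"; returns the picture (400x640x3 uint8, blue, green, red); there is no depth.
- get_calibration(name): a dict with "mtx" (3x3 intrinsics, pixels), "world_from_camera" (4x4, takes a point from camera to world coordinates). Camera axes: x right, y down, z forward; pixel columns grow to the right and rows downward; lengths in m; the calibration is good to about 2 mm. A picture is of the moment at which its call begins: read the wrist's pose just before it. get_calibration takes no time and is no camera call; for the wrist camera it gives the pose at the moment of the call.
- close_job(): hands the job in; it is judged then, once.
The state is a dict: "time": time; "joint_positions": joint angles; "qd": joint speeds; "joint_torque": joint torques, N m; "position": TCP position; "tool_rot": TCP orientation; "ft_force": force on the tool from outside, world axes, zero at the start; "torque": the same for the moment, N m; "grip_width": opening from 0.0 (shut) to 1.0 (fully open); "grip_force": force on a finger pad.
Only numpy, scipy, OpenCV 4.12 (cv2) and the standard library are available. Lean on these libraries where they do the work, as an engineer would, in place of code of your own. Each camera call takes 0.05 s, during which the arm holds its last target. There are 200 camera calls.

TASK

Hang the three lidded pots by their hooks in seats of the pivoting bar, alternating sides: first one small pot on either side, then the large pot on the opposite side, then the other small pot on the first one's side, letting go of each before taking the next. Choose the seats so that the loaded bar comes to rest level (the large pot weighs as much as the two small ones together). Do not let the bar dip steeply towards its stop, tip a pot over, or disturb the other things on the worktop.

Things in the scene. Friction and masses are not known exactly. Their poses are not given: they have to be found in the camera images.
- small_a_grip (a point): Lidded aluminium pot, small, one of two alike (lid 60 mm across, top of lid 50 mm, 167 mm tall in all, 0.12 kg); starts upright on the worktop. Wooden grip plate on top of its hook: 12 mm thick (pot's x), 24 wide (y), 42 high. This point: centre of that plate, on the pot's axis, 150 mm above its underside, 34 mm above the inside top of the hook; axes are the pot's, z up.
- small_a_hook (a point): Inside top of the hook of the pot small_a (the point that rests on the bar), on the pot's axis, 116 mm above its underside; axes of the pot. 8 mm wire: rises from the lid 17 mm off the axis on the pot's -x side, arches over with 13 mm inner radius to a short tip on the +x side. Open towards +x: between tip (23 mm below this point) and lid 43 mm are free, there the bar enters; then lower the hook onto it.
- small_b_grip (a point): Lidded aluminium pot, small, one of two alike (lid 60 mm across, top of lid 50 mm, 167 mm tall in all, 0.12 kg); starts upright on the worktop. Wooden grip plate on top of its hook: 12 mm thick (pot's x), 24 wide (y), 42 high. This point: centre of that plate, on the pot's axis, 150 mm above its underside, 34 mm above the inside top of the hook; axes are the pot's, z up.
- small_b_hook (a point): Inside top of the hook of the pot small_b (the point that rests on the bar), on the pot's axis, 116 mm above its underside; axes of the pot. 8 mm wire: rises from the lid 17 mm off the axis on the pot's -x side, arches over with 13 mm inner radius to a short tip on the +x side. Open towards +x: between tip (23 mm below this point) and lid 43 mm are free, there the bar enters; then lower the hook onto it.
- large_grip (a point): Lidded aluminium pot, large, the only one (lid 76 mm across, top of lid 70 mm, 187 mm tall in all, 0.24 kg); starts upright on the worktop. Wooden grip plate on top of its hook: 12 mm thick (pot's x), 24 wide (y), 42 high. This point: centre of that plate, on the pot's axis, 170 mm above its underside, 34 mm above the inside top of the hook; axes are the pot's, z up.
- large_hook (a point): Inside top of the hook of the pot large (the point that rests on the bar), on the pot's axis, 136 mm above its underside; axes of the pot. 8 mm wire: rises from the lid 17 mm off the axis on the pot's -x side, arches over with 13 mm inner radius to a short tip on the +x side. Open towards +x: between tip (23 mm below this point) and lid 43 mm are free, there the bar enters; then lower the hook onto it.
- bar_mid (a point): Middle of the pivoting steel bar (10 mm thick, 374 long, 190 above the worktop when level) on a fixed slim post with a wooden foot 130 x 170 x 14 mm. On the pivot axis; x = pivot axis, roughly away from the robot, y along the bar to its left end; turns with the bar. Each half has three V seats between 22 mm collars; a hook lowered within about 6 mm of a seat slides to its middle.
- seat_left_inner (a point): Top of the bar at the bottom of the inner seat on the left half (60 mm from the pivot, 5 mm above the bar's centre line); moves with the bar. The hook's inside top rests here.
- seat_left_middle (a point): Top of the bar at the bottom of the middle seat on the left half (110 mm from the pivot, 5 mm above the bar's centre line); moves with the bar. The hook's inside top rests here.
- seat_left_outer (a point): Top of the bar at the bottom of the outer seat on the left half (160 mm from the pivot, 5 mm above the bar's centre line); moves with the bar. The hook's inside top rests here.
- seat_right_inner (a point): Top of the bar at the bottom of the inner seat on the right half (60 mm from the pivot, 5 mm above the bar's centre line); moves with the bar. The hook's inside top rests here.
- seat_right_middle (a point): Top of the bar at the bottom of the middle seat on the right half (110 mm from the pivot, 5 mm above the bar's centre line); moves with the bar. The hook's inside top rests here.
- seat_right_outer (a point): Top of the bar at the bottom of the outer seat on the right half (160 mm from the pivot, 5 mm above the bar's centre line); moves with the bar. The hook's inside top rests here.
- bar (a joint): Tilt of the bar, rad; 0 = level, positive = left (+y) end up; stops at +-0.3. A damped centring spring (1.2 N m/rad) levels the empty bar; one small pot tilts it about 0.06 rad on an inner, 0.11 on a middle, 0.16 on an outer seat; the large pot weighs as much as both small ones (within 3 percent).
- cup: Small espresso cup, 59 mm across without its handle, 52 high; bystander standing on the worktop, to be left alone. Origin at its underside.
- tub: Round tub, 72 mm across, 71 high; bystander standing on the worktop, to be left alone. Origin at its underside.
- kitchen_timer: Round kitchen timer, 66 mm across, 52 high; bystander standing on the worktop, to be left alone. Origin at its underside.
There are look-alikes about, which are no part of the job. What is shaped like the part that bears small_a_grip but green, orange or red is not meant.

How it is judged:
On the way, in this order (a step that is already met when the one before it is completed fails the run):
1. one small pot hangs on the bar, let go, while the other two pots still stand on the worktop ((((x of small_a_hook in the frame of bar_mid between -0.008 and 0.008 m and z of small_a_hook in the frame of bar_mid between -0.002 and 0.01 m) and distance between the grasp point and small_a_grip above 0.06 m and height (world z) of small_b_hook below 0.136 m and height (world z) of large_hook below 0.156 m) or ((x of small_b_hook in the frame of bar_mid between -0.008 and 0.008 m and z of small_b_hook in the frame of bar_mid between -0.002 and 0.01 m) and distance between the grasp point and small_b_grip above 0.06 m and height (world z) of small_a_hook below 0.136 m and height (world z) of large_hook below 0.156 m))), for 0.3 s.
2. the large pot hangs on the opposite side from that small pot, let go, while the other small pot still stands on the worktop ((((x of small_a_hook in the frame of bar_mid between -0.008 and 0.008 m and z of small_a_hook in the frame of bar_mid between -0.002 and 0.01 m) and (x of large_hook in the frame of bar_mid between -0.008 and 0.008 m and z of large_hook in the frame of bar_mid between -0.002 and 0.01 m) and ((y of small_a_hook in the frame of bar_mid above 0.03 m and y of large_hook in the frame of bar_mid below -0.03 m) or (y of small_a_hook in the frame of bar_mid below -0.03 m and y of large_hook in the frame of bar_mid above 0.03 m)) and distance between the grasp point and large_grip above 0.06 m and height (world z) of small_b_hook below 0.136 m) or ((x of small_b_hook in the frame of bar_mid between -0.008 and 0.008 m and z of small_b_hook in the frame of bar_mid between -0.002 and 0.01 m) and (x of large_hook in the frame of bar_mid between -0.008 and 0.008 m and z of large_hook in the frame of bar_mid between -0.002 and 0.01 m) and ((y of small_b_hook in the frame of bar_mid above 0.03 m and y of large_hook in the frame of bar_mid below -0.03 m) or (y of small_b_hook in the frame of bar_mid below -0.03 m and y of large_hook in the frame of bar_mid above 0.03 m)) and distance between the grasp point and large_grip above 0.06 m and height (world z) of small_a_hook below 0.136 m))), for 0.3 s.
At the end, for the whole second after the job is handed in: All three pots hang by their hooks on the bar (inside top of each hook within 8 mm of the bar's middle line, resting on it), both small ones on one side and the large one on the other, and the bar at rest level within 0.04 rad (2.3 degrees) (x of small_a_hook in the frame of bar_mid between -0.008 and 0.008 m and z of small_a_hook in the frame of bar_mid between -0.002 and 0.01 m and x of small_b_hook in the frame of bar_mid between -0.008 and 0.008 m and z of small_b_hook in the frame of bar_mid between -0.002 and 0.01 m and x of large_hook in the frame of bar_mid between -0.008 and 0.008 m and z of large_hook in the frame of bar_mid between -0.002 and 0.01 m and ((y of small_a_hook in the frame of bar_mid above 0.03 m and y of large_hook in the frame of bar_mid below -0.03 m) or (y of small_a_hook in the frame of bar_mid below -0.03 m and y of large_hook in the frame of bar_mid above 0.03 m)) and ((y of small_b_hook in the frame of bar_mid above 0.03 m and y of large_hook in the frame of bar_mid below -0.03 m) or (y of small_b_hook in the frame of bar_mid below -0.03 m and y of large_hook in the frame of bar_mid above 0.03 m)) and value of joint bar between -0.04 and 0.04 rad and velocity of joint bar between -0.05 and 0.05 rad/s); the robot touches nothing.
It fails at once if the bar is tilted more than 0.27 rad (15 degrees), close to its stop (value of joint bar above 0.27 rad or value of joint bar below -0.27 rad).
It fails at once if a pot is tipped by more than 0.8 rad (angle between any of small_a_grip, small_b_grip, large_grip's own z axis and vertical above 0.8 rad).
It fails at once if a bystander is moved by more than 30 mm (distance of any of cup, tub, kitchen_timer from where it was at the start of the episode above 0.03 m).
It also fails if it takes over 72 s, if anything falls off the work surface, if the arm or the gripper's body presses on something with over 40 N, if the wrist force passes 120 N, or if a joint passes its speed limit or range.

## Working session

There is one attempt and no reset: what is moved stays moved. The work goes in short steps, Python scripts to look and compute and a tool call to move; the robot and the scene stay as the last step left them, time stands still between calls to the robot, and variables do not carry over. Pictures are saved under pics/ and viewed, at most 10 in all, crops included, and the job is handed in when it is done.

Besides the shell and the picture viewer there is one more tool, called as a command line: name --argument value ..., lists and objects as JSON in quotes. send_rows: Moves the arm, as the interface text tells. Its arguments: {"type":"object","properties":{"rows":{"type":"array","items":{"type":"object","properties":{"hand":{"type":"number"},"x":{"type":"number"},"y":{"type":"number"},"z":{"type":"number"},"roll":{"type":"number"}}}},"force":{"type":"number"}},"required":["rows"]}

```bash
mkdir -p pics
python3 - <<'E'
from bench import *
import cv2
s=get_state();print(s)
for n in("scene","top"):
    cv2.imwrite(f"pics/{n}0.png",get_image(n));c=get_calibration(n);print(n,c["mtx"].round(1).tolist(),c["world_from_camera"].round(4).tolist())
E
```

```text
{'time': 0.0, 'joint_positions': array([ 1.3160997 ,  0.32183321, -0.0700738 ,  1.45166768,  0.0226103 ,
        1.37079205, -0.05692887]), 'qd': array([ 0.00108372,  0.00101071,  0.00017112, -0.00011425, -0.00060811,
        0.00152593,  0.00021267]), 'joint_torque': array([ 1.30228658e-03, -4.91284776e+01, -4.02877852e-01, -3.12528348e+01,
       -6.35669776e-02,  4.37085377e-02,  1.92159578e-04]), 'position': array([ 0.17246004, -0.62627186,  0.29115835]), 'tool_rot': array([-3.11140240e+00, -4.20692604e-01,  5.74940636e-04]), 'ft_force': array([-0.06352917,  0.03998039, -0.36464859]), 'torque': array([-0.05737917,  0.01453304,  0.01084691]), 'grip_force': 0.0, 'grip_width': 1.0005391770470866}
scene [[365.5, 0.0, 321.6], [0.0, 365.5, 200.5], [0.0, 0.0, 1.0]] [[-0.4528, -0.5854, 0.6725, -0.2707], [-0.8916, 0.2968, -0.342, 0.4097], [0.0006, -0.7545, -0.6563, 0.96], [0.0, 0.0, 0.0, 1.0]]
top [[396.8, 0.0, 313.2], [0.0, 396.8, 200.8], [0.0, 0.0, 1.0]] [[-0.0267, -0.9979, 0.0582, 0.4619], [-0.9996, 0.027, 0.0046, -0.0027], [-0.0062, -0.058, -0.9983, 1.3399], [0.0, 0.0, 0.0, 1.0]]
```

View pics/scene0.png

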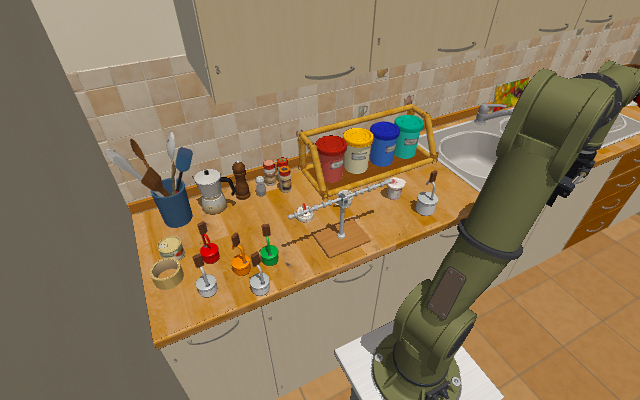

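View pics/top0.png

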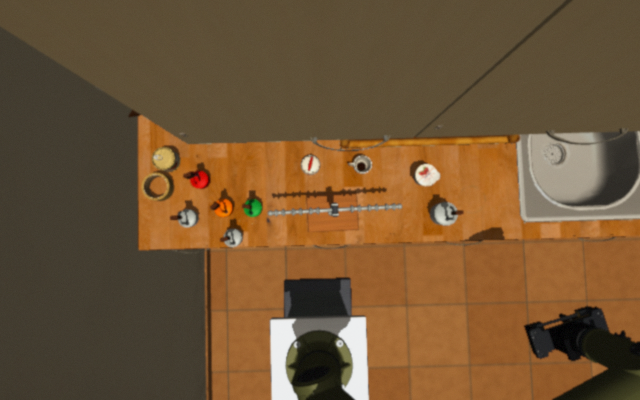

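The scene shows two small metal pots at (206,285) and (259,285), the large pot at (427,205), and coloured decoys. In the top view they are at about (187,217), (233,238) and (446,211), and the bar runs from (268,212) to (402,206). I'll enlarge the pots and the bar next.

Run:
```python
import cv2,numpy as np
t=cv2.imread("pics/top0.png");s=cv2.imread("pics/scene0.png")
r=lambda i,f:cv2.resize(i,None,fx=f,fy=f,interpolation=cv2.INTER_CUBIC)
a=r(t[180:255,150:310],5)           #800x375
b=r(t[180:225,390:470],5) #400x225
c=r(s[240:300,180:280],4) #400x240 
d=np.zeros((600,800,3),np.uint8);d[:375]=a;d[375:600,:400]=b;d[375:600,400:]=c[:225]
cv2.imwrite("pics/z1.png",d)
e=np.vstack([r(s[165:255,280:440],5)])
cv2.imwrite("pics/z2.png",e)
```

```text
(no output)
```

View pics/z1.png

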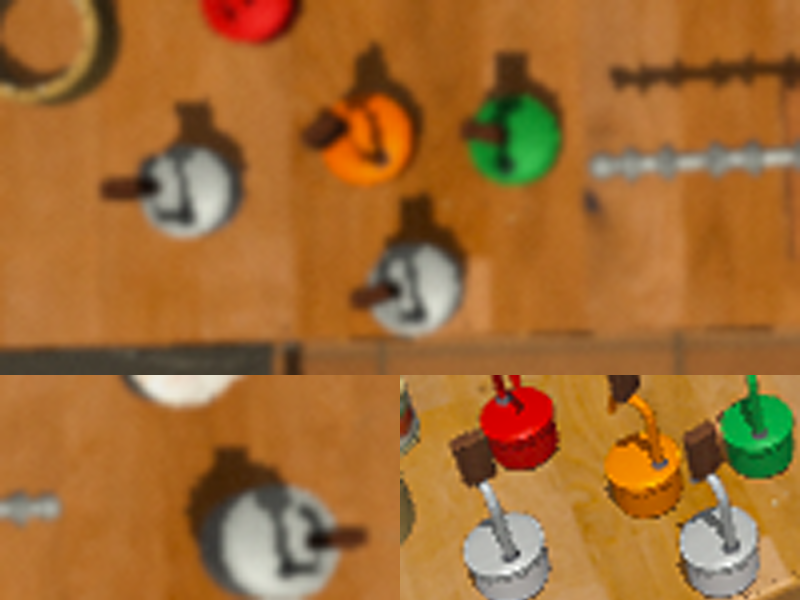

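View pics/z2.png

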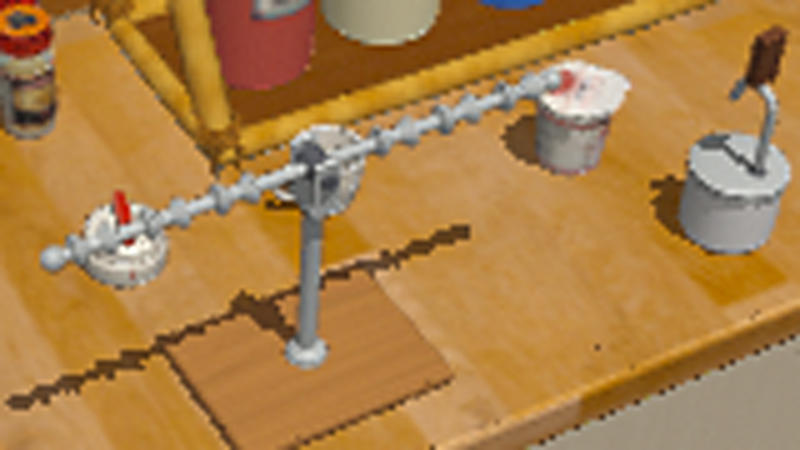

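The near small pot is at crop (416,288) and the left one at (190,190). The large pot's lid is at about full px (446,213). All hooks appear to open away from the robot. I'll triangulate now.

```bash
cat > h.py <<'E'
from bench import *
import cv2,numpy as np
def ray(n,u,v,z,c=None):
    c=c or get_calibration(n);M=c["world_from_camera"]
    d=M[:3,:3]@np.linalg.solve(c["mtx"],[u,v,1.]);o=M[:3,3]
    return (o+d*(z-o[2])/d[2])
E
python3 - <<'E'
from h import *
T=lambda u,v,z:print(ray("top",u,v,z).round(3))
S=lambda u,v,z:print("  S",ray("scene",u,v,z).round(3))
T(188,217.7,.05);S(180+106/4-.0,240+(548-375)/4,.05); T(174,217.5,.15);S(180+73/4,240+(459-375)/4,.15)
print();T(233,237.6,.05);S(180+318/4,240+(545-375)/4,.05);T(225.,239.,.15);S(180+302/4,240+(452-375)/4,.15)
print();T(446,213,.07);S(280+738/5,165+163/5,.07);T(458,212.3,.17);S(280+767/5,165+57/5,.17)
print('bar');T(269.5,213,.19);T(401.5,206.3,.19);T(335,209,.19);S(280+52/5,165+257/5,.19);S(280+555/5,165+80/5,.19)
print('foot');T(332,212,.014);S(280+308/5,165+355/5,.014)
print('byst');T(310,163,.05);T(361,163,.05);T(427,174,.07);print('dec');T(223,207,.05);T(253,207,.05)
E
```

```text
[0.493 0.412 0.05 ]
  S [0.48  0.416 0.05 ]
[0.492 0.422 0.15 ]
  S [0.484 0.418 0.15 ]

[0.425 0.267 0.05 ]
  S [0.41  0.273 0.05 ]
[0.424 0.27  0.15 ]
  S [0.417 0.271 0.15 ]

[ 0.485 -0.42   0.07 ]
  S [ 0.476 -0.416  0.07 ]
[ 0.485 -0.422  0.17 ]
  S [ 0.475 -0.417  0.17 ]
bar
[0.497 0.13  0.19 ]
[ 0.506 -0.253  0.19 ]
[ 0.503 -0.06   0.19 ]
  S [0.495 0.127 0.19 ]
  S [ 0.501 -0.249  0.19 ]
foot
[ 0.5   -0.058  0.014]
  S [ 0.495 -0.06   0.014]
byst
[0.661 0.011 0.05 ]
[ 0.657 -0.156  0.05 ]
[ 0.612 -0.365  0.07 ]
dec
[0.525 0.298 0.05 ]
[0.522 0.2   0.05 ]
```

send_rows --rows '[{"x": 31,"y": 28,"z": 8,"roll": 3.1,"hand": 50},{"x": 31,"y": 28,"z": 8,"roll": 3.1,"hand": 50},{"x": 31,"y": 28,"z": 8,"roll": 3.1,"hand": 50},{"x": 31,"y": 28,"z": 8,"roll": 3.1,"hand": 50},{"x": 31,"y": 28,"z": 8,"roll": 3.1,"hand": 50},{"x": 31,"y": 28,"z": 8,"roll": 3.1,"hand": 50},{"x": 31,"y": 28,"z": 8,"roll": 3.1,"hand": 50},{"x": 31,"y": 28,"z": 8,"roll": 3.1,"hand": 50},{"x": 9,"y": 44,"roll": 3.1,"hand": 50},{"x": 9,"y": 44,"roll": 3.1,"hand": 50}]'

```text
schema error: expected keys hand, x, y, z, roll
```

send_rows --rows '[{"x": 9,"y": 44,"roll": 3.1},{"x": 9,"y": 44,"roll": 3.1},{"x": 9,"y": 44,"roll": 3.1},{"x": 9,"y": 44,"roll": 3.1},{"x": 9,"y": 44,"roll": 3.1},{"x": 9,"y": 44,"roll": 3.1},{"x": 9,"y": 44,"roll": 3.1},{"x": -12,"y": 38,"roll": 3.1},{"x": -12,"y": 38,"roll": 3.1},{"x": -12,"y": 38,"roll": 3.1}]'

```text
schema error: expected keys hand, x, y, z, roll
```

send_rows --rows '[{"x": -12,"y": 38,"roll": 3.1},{"x": -12,"y": 38,"roll": 3.1},{"x": -12,"y": 38,"roll": 3.1},{"x": -12,"y": 38,"roll": 3.1},{},{}]'

```text
schema error: expected keys hand, x, y, z, roll
```

Run:
```python
from h import *
s=get_state();print(s["time"],s["position"],s["tool_rot"],s["joint_positions"].round(2),s["ft_force"])
c=get_calibration("wrist");i=get_image("wrist");cv2.imwrite("pics/w1.png",i);np.save("w1.npy",[c["mtx"],c["world_from_camera"][:3,:3],]);import pickle;pickle.dump(c,open("w1.pkl","wb"));print(c)
```

```text
0.1 [ 0.17247893 -0.62630505  0.29126795] [-3.11158121e+00 -4.20822735e-01  5.60907520e-04] [ 1.32  0.32 -0.07  1.45  0.02  1.37 -0.06] [ 0.57889217  0.04315769 -0.30436458]
{'mtx': array([[315.87523467,   0.        , 319.89972331],
       [  0.        , 315.87523467, 197.29490031],
       [  0.        ,   0.        ,   1.        ]]), 'world_from_camera': array([[ 0.26601751, -0.93074177, -0.25090725,  0.24088487],
       [-0.96396741, -0.2571816 , -0.06800341, -0.60682512],
       [-0.00123511,  0.25995651, -0.96561954,  0.38548421],
       [ 0.        ,  0.        ,  0.        ,  1.        ]])}
```

View pics/w1.png

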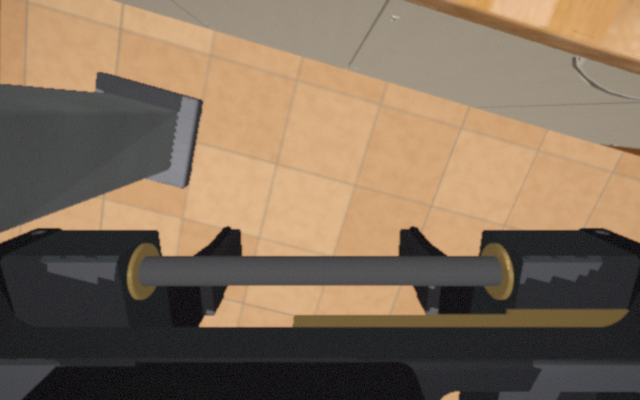

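The view shows only floor and fingers, because every row must carry all five keys. I'll resend the move.

send_rows --rows '[{"x": 31,"y": 28,"z": 8,"roll": 3.1,"hand": 50},{"x": 31,"y": 28,"z": 8,"roll": 3.1,"hand": 50},{"x": 31,"y": 28,"z": 8,"roll": 3.1,"hand": 50},{"x": 31,"y": 28,"z": 8,"roll": 3.1,"hand": 50},{"x": 31,"y": 28,"z": 8,"roll": 3.1,"hand": 50},{"x": 31,"y": 28,"z": 8,"roll": 3.1,"hand": 50},{"x": 31,"y": 28,"z": 8,"roll": 3.1,"hand": 50},{"x": 31,"y": 28,"z": 8,"roll": 3.1,"hand": 50},{"x": 9,"y": 44,"z": 0,"roll": 3.1,"hand": 50},{"x": 9,"y": 44,"z": 0,"roll": 3.1,"hand": 50}]'

```text
time: 1.15
position: [0.4394, -0.3129, 0.3559]
tool_rot: [-2.885, -1.241, -0.0]
ft_force: [0.2, 0.5, 0.2]
grip_width: 0.575
grip_force: 0.0
```

send_rows --rows '[{"x": 9,"y": 44,"z": 0,"roll": 3.1,"hand": 50},{"x": 9,"y": 44,"z": 0,"roll": 3.1,"hand": 50},{"x": 9,"y": 44,"z": 0,"roll": 3.1,"hand": 50},{"x": 9,"y": 44,"z": 0,"roll": 3.1,"hand": 50},{"x": 9,"y": 44,"z": 0,"roll": 3.1,"hand": 50},{"x": 9,"y": 44,"z": 0,"roll": 3.1,"hand": 50},{"x": 9,"y": 44,"z": 0,"roll": 3.1,"hand": 50},{"x": -12,"y": 38,"z": 0,"roll": 3.1,"hand": 50},{"x": -12,"y": 38,"z": 0,"roll": 3.1,"hand": 50},{"x": -12,"y": 38,"z": 0,"roll": 3.1,"hand": 50}]'

```text
time: 2.15
position: [0.4648, 0.1089, 0.356]
tool_rot: [2.449, 1.967, -0.001]
ft_force: [-0.3, -0.8, -0.1]
grip_width: 0.58
grip_force: 0.0
```

send_rows --rows '[{"x": -12,"y": 38,"z": 0,"roll": 3.1,"hand": 50},{"x": -12,"y": 38,"z": 0,"roll": 3.1,"hand": 50},{"x": -12,"y": 38,"z": 0,"roll": 3.1,"hand": 50},{"x": -12,"y": 38,"z": 0,"roll": 3.1,"hand": 50},{"x": 0,"y": 0,"z": 0,"roll": 0,"hand": 50},{"x": 0,"y": 0,"z": 0,"roll": 0,"hand": 50}]'

```text
time: 2.75
position: [0.4171, 0.2599, 0.3561]
tool_rot: [2.222, 2.22, -0.001]
ft_force: [0.2, -0.8, 0.1]
grip_width: 0.577
grip_force: 0.0
```

```bash
cat >> h.py <<'E'
import pickle
def look(n="w",view="wrist"):
    s=get_state();R=cv2.Rodrigues(s["tool_rot"])[0]
    print("t",round(s["time"],2),"p",s["position"].round(4),"toolY yaw",np.degrees(np.arctan2(R[1,1],R[0,1])).round(2),"F",s["ft_force"].round(1),"w",round(s["grip_width"]*87,1),"gf",round(s["grip_force"],1),"q",s["joint_positions"].round(2))
    c=get_calibration(view);cv2.imwrite(f"pics/{n}.png",get_image(view));pickle.dump(c,open(n+".pkl","wb"))
def proj(c,p):
    M=np.linalg.inv(c["world_from_camera"]);q=c["mtx"]@(M[:3,:3]@np.array(p)+M[:3,3]);return (q[:2]/q[2]).round(1)
E
python3 - <<'E'
from h import *
look("w2")
c=pickle.load(open("w2.pkl","rb"));print(proj(c,[.42,.27,.171]),proj(c,[.42,.27,.05]))
E
```

```text
t 2.75 p [0.4171 0.2599 0.3561] toolY yaw -0.07 F [ 0.2 -0.8  0.1] w 50.2 gf 0.0 q [ 0.39 -0.02 -0.97  1.7  -0.02  1.45 -0.58]
[323.1 182.6] [322.1 162.1]
```

View pics/w2.png

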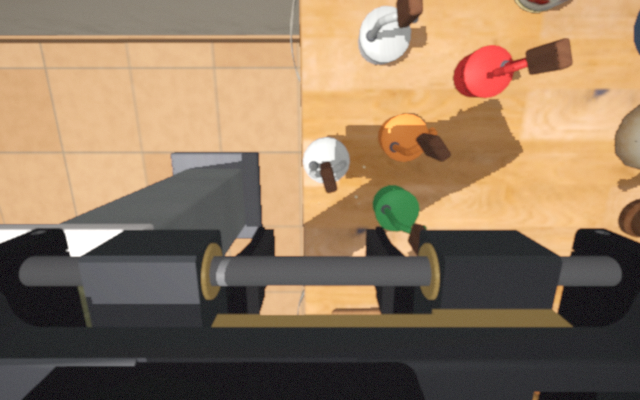

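The near pot's lid is at (326,160) with its plate at about (328,178). The left pot's lid is at (385,35). I'll zoom in for yaw.

Run:
```python
from h import *
i=cv2.imread("pics/w2.png");r=lambda i,f:cv2.resize(i,None,fx=f,fy=f,interpolation=cv2.INTER_CUBIC)
a=r(i[130:205,290:365],5.333)[:400,:400];b=r(i[0:75,345:420],5.333)[:400,:400]
cv2.imwrite("pics/z3.png",np.hstack([a,b]))
```

```text
(no output)
```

View pics/z3.png

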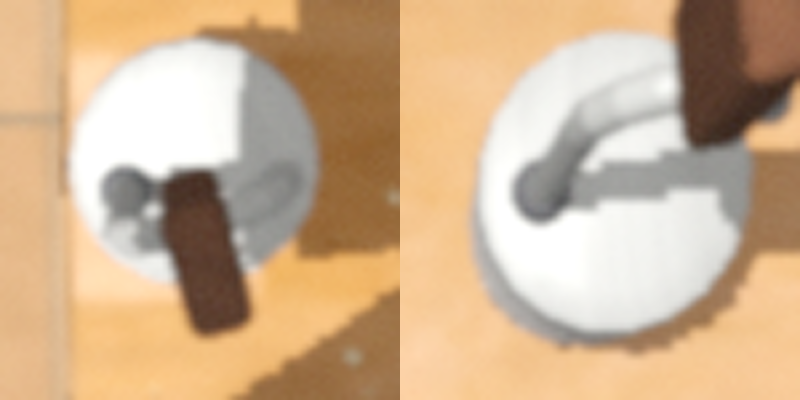

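Run:
```python
from h import *
c=pickle.load(open("w2.pkl","rb"))
R=lambda u,v,z:print(ray("",290+u/5.333,130+v/5.333,z,c).round(4))
R(195,162,.05);R(122,190,.054)
R(222,318,.171) ;R(200,185,.129)
print(ray("",345+215/5.333,180/5.333,.05,c),ray("",345+140/5.333,195/5.333,.054,c))
```

```text
[0.4256 0.2722 0.05  ]
[0.4083 0.2661 0.054 ]
[0.4278 0.2634 0.171 ]
[0.4249 0.2795 0.129 ]
[0.49261121 0.41854145 0.05      ] [0.47594363 0.41476508 0.054     ]
```

send_rows --rows '[{"x": 8.5,"y": 11.5,"z": -20,"roll": 8,"hand": 50},{"x": 0,"y": 0,"z": -20,"roll": 8,"hand": 50},{"x": 0,"y": 0,"z": -25,"roll": 0,"hand": 50},{"x": 0,"y": 0,"z": -25,"roll": 0,"hand": 50},{"x": 0,"y": 0,"z": -25,"roll": 0,"hand": 50},{"x": 0,"y": 0,"z": -25,"roll": 0,"hand": 50},{"x": 0,"y": 0,"z": -15,"roll": 0,"hand": 50},{"x": 0,"y": 0,"z": 0,"roll": 0,"hand": 50}]'

```text
time: 3.6
position: [0.4257, 0.2688, 0.1992]
tool_rot: [-1.897, -2.502, 0.006]
ft_force: [0.4, -0.0, 0.6]
grip_width: 0.578
grip_force: 0.0
```

send_rows --rows '[{"x": 0,"y": 0,"z": 0,"roll": 0,"hand": 30},{"x": 0,"y": 0,"z": 0,"roll": 0,"hand": 20},{"x": 0,"y": 0,"z": 0,"roll": 0,"hand": 14},{"x": 0,"y": 0,"z": 0,"roll": 0,"hand": 8},{"x": 0,"y": 0,"z": 0,"roll": 0,"hand": 5},{"x": 0,"y": 0,"z": 0,"roll": 0,"hand": 5},{"x": 0,"y": 0,"z": 0,"roll": 0,"hand": 5}]' --force 25

```text
time: 4.3
position: [0.4261, 0.2709, 0.2014]
tool_rot: [1.895, 2.506, -0.0]
ft_force: [0.0, -0.2, 1.7]
grip_width: 0.136
grip_force: 24.9
```

Run:
```python
from h import *
look("w3")
```

```text
t 4.3 p [0.4261 0.2709 0.2014] toolY yaw 15.81 F [ 0.  -0.2  1.7] w 11.8 gf 24.9 q [ 0.31  0.18 -1.    1.89  0.17  1.15 -0.47]
```

send_rows --rows '[{"x": 0,"y": 0,"z": 15,"roll": 0,"hand": 5},{"x": 0,"y": 0,"z": 26,"roll": 0,"hand": 5},{"x": 0,"y": 0,"z": 26,"roll": 0,"hand": 5},{"x": 0,"y": 0,"z": 26,"roll": 0,"hand": 5},{"x": 0,"y": 0,"z": 26,"roll": 0,"hand": 5},{"x": 1,"y": -12,"z": 0,"roll": -1,"hand": 5},{"x": 1,"y": -25,"z": 0,"roll": -2,"hand": 5},{"x": 2,"y": -35,"z": 0,"roll": -2,"hand": 5},{"x": 2,"y": -35,"z": 0,"roll": -2,"hand": 5},{"x": 2,"y": -35,"z": 0,"roll": -2,"hand": 5}]'

```text
time: 5.35
position: [0.4335, 0.1269, 0.3201]
tool_rot: [2.088, 2.347, -0.001]
ft_force: [0.5, -1.2, -0.9]
grip_width: 0.138
grip_force: 25.0
```

send_rows --rows '[{"x": 2,"y": -35,"z": 0,"roll": -2,"hand": 5},{"x": 0,"y": -35,"z": 0,"roll": -2,"hand": 5},{"x": 0,"y": -30,"z": 0,"roll": -2,"hand": 5},{"x": 0,"y": -20,"z": 0,"roll": 0,"hand": 5},{"x": 0,"y": -10,"z": 0,"roll": 0,"hand": 5},{"x": 0,"y": 0,"z": 0,"roll": 0,"hand": 5},{"x": 0,"y": 0,"z": 0,"roll": 0,"hand": 5}]'

```text
time: 6.05
position: [0.436, -0.0001, 0.3202]
tool_rot: [-2.204, -2.238, -0.001]
ft_force: [0.3, 0.5, -1.5]
grip_width: 0.137
grip_force: 25.0
```

Run:
```python
from h import *
look("w4")
look("s4","scene")
r=lambda i,f:cv2.resize(i,None,fx=f,fy=f,interpolation=cv2.INTER_CUBIC)
a=cv2.imread("pics/w4.png");b=cv2.imread("pics/s4.png")
d=np.zeros((600,800,3),np.uint8);d[:250,:400]=r(a,.625);d[250:600]=r(b[155:225,270:430],5);cv2.imwrite("pics/z4.png",d)
```

```text
t 6.05 p [ 4.360e-01 -1.000e-04  3.202e-01] toolY yaw 0.86 F [ 0.3  0.5 -1.5] w 11.9 gf 25.0 q [ 0.67 -0.16 -0.64  1.88 -0.1   1.39  0.06]
t 6.1 p [4.361e-01 2.000e-04 3.202e-01] toolY yaw 0.91 F [ 0.4 -0.5 -1.6] w 12.1 gf 25.0 q [ 0.67 -0.16 -0.64  1.88 -0.1   1.39  0.06]
```

View pics/z4.png

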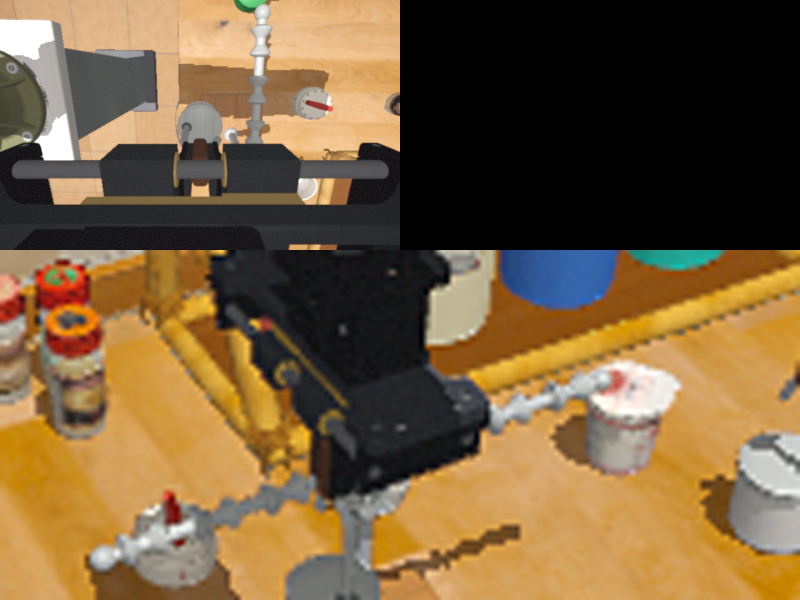

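The gripper holds the pot in front of the left inner seat. In the wrist view the bar runs from its end ball at full px (419,19) to about (410,184). I'll check the bar line numerically.

Run:
```python
from h import *
c=pickle.load(open("w4.pkl","rb"))
for u,v in((419,19),(417.6,72),(415,109),(413.5,125),(409.6,184)):print(ray("",u,v,.19,c).round(4))
for y in (60,110,160):print(y,proj(c,[.5-.018*y/1000,-.061+y/1000,.195]))
i=cv2.imread("pics/w4.png");g=cv2.cvtColor(i,cv2.COLOR_BGR2HSV)
for v in range(10,215,4):
    row=g[v,390:450];m=np.where(row[:,1]<40)[0]+390
    print(v,(m.min(),m.max()) if len(m) else None,end=' ')
```

```text
[0.4974 0.1301 0.19  ]
[0.4995 0.0984 0.19  ]
[0.5    0.0748 0.19  ]
[0.4999 0.0641 0.19  ]
[0.501  0.0222 0.19  ]
60 [405.8 216.4]
110 [410.8 147.6]
160 [416.3  70.1]
10 (np.int64(413), np.int64(429)) 14 (np.int64(409), np.int64(431)) 18 (np.int64(408), np.int64(431)) 22 (np.int64(408), np.int64(431)) 26 (np.int64(408), np.int64(429)) 30 (np.int64(410), np.int64(426)) 34 (np.int64(412), np.int64(426)) 38 (np.int64(411), np.int64(426)) 42 (np.int64(407), np.int64(433)) 46 (np.int64(402), np.int64(434)) 50 (np.int64(403), np.int64(432)) 54 (np.int64(405), np.int64(429)) 58 (np.int64(408), np.int64(426)) 62 (np.int64(410), np.int64(424)) 66 (np.int64(410), np.int64(424)) 70 (np.int64(409), np.int64(424)) 74 (np.int64(408), np.int64(426)) 78 (np.int64(405), np.int64(428)) 82 (np.int64(402), np.int64(430)) 86 (np.int64(400), np.int64(430)) 90 (np.int64(406), np.int64(424)) 94 (np.int64(408), np.int64(422)) 98 (np.int64(408), np.int64(422)) 102 (np.int64(408), np.int64(421)) 106 (np.int64(407), np.int64(421)) 110 (np.int64(407), np.int64(421)) 114 (np.int64(406), np.int64(421)) 118 (np.in
[... 164 characters left out ...]
 138 (np.int64(405), np.int64(419)) 142 (np.int64(405), np.int64(418)) 146 (np.int64(405), np.int64(418)) 150 (np.int64(403), np.int64(419)) 154 (np.int64(400), np.int64(422)) 158 (np.int64(396), np.int64(425)) 162 (np.int64(397), np.int64(425)) 166 (np.int64(404), np.int64(417)) 170 (np.int64(404), np.int64(416)) 174 (np.int64(403), np.int64(416)) 178 (np.int64(403), np.int64(415)) 182 (np.int64(403), np.int64(415)) 186 (np.int64(403), np.int64(415)) 190 (np.int64(402), np.int64(415)) 194 (np.int64(395), np.int64(420)) 198 (np.int64(395), np.int64(422)) 202 (np.int64(398), np.int64(419)) 206 (np.int64(400), np.int64(415)) 210 (np.int64(401), np.int64(413)) 214 (np.int64(401), np.int64(413))
```

send_rows --rows '[{"x": 8,"y": 1.5,"z": 0,"roll": 0,"hand": 5},{"x": 15,"y": 0,"z": 0,"roll": 0,"hand": 5},{"x": 20,"y": 0,"z": 0,"roll": 0,"hand": 5},{"x": 14,"y": 0,"z": 0,"roll": 0,"hand": 5},{"x": 6.5,"y": 0,"z": 0,"roll": 0,"hand": 5},{"x": 0,"y": 0,"z": 0,"roll": 0,"hand": 5},{"x": 0,"y": 0,"z": -10,"roll": 0,"hand": 5},{"x": 0,"y": 0,"z": -15,"roll": 0,"hand": 5},{"x": 0,"y": 0,"z": -10,"roll": 0,"hand": 5},{"x": 0,"y": 0,"z": 0,"roll": 0,"hand": 5}]'

```text
time: 7.15
position: [0.498, 0.0001, 0.2829]
tool_rot: [-2.204, -2.235, 0.004]
ft_force: [-1.4, 0.4, -1.1]
grip_width: 0.137
grip_force: 25.0
```

send_rows --rows '[{"x": 0,"y": 0,"z": -4,"roll": 0,"hand": 5},{"x": 0,"y": 0,"z": -3,"roll": 0,"hand": 5},{"x": 0,"y": 0,"z": -2,"roll": 0,"hand": 5},{"x": 0,"y": 0,"z": 0,"roll": 0,"hand": 5},{"x": 0,"y": 0,"z": 0,"roll": 0,"hand": 5}]'

```text
time: 7.65
position: [0.4997, 0.0004, 0.2765]
tool_rot: [2.206, 2.237, 0.001]
ft_force: [0.1, -0.1, -0.6]
grip_width: 0.137
grip_force: 25.0
```

send_rows --rows '[{"x": 0,"y": 0,"z": -2,"roll": 0,"hand": 5},{"x": 0,"y": 0,"z": -1.5,"roll": 0,"hand": 5},{"x": 0,"y": 0,"z": 0,"roll": 0,"hand": 5},{"x": 0,"y": 0,"z": 0,"roll": 0,"hand": 5}]'

```text
time: 8.05
position: [0.4998, 0.0005, 0.2729]
tool_rot: [2.205, 2.237, 0.001]
ft_force: [0.1, 0.5, 2.5]
grip_width: 0.135
grip_force: 25.0
```

send_rows --rows '[{"x": 0,"y": 0,"z": 0,"roll": 0,"hand": 14},{"x": 0,"y": 0,"z": 0,"roll": 0,"hand": 20},{"x": 0,"y": 0,"z": 0,"roll": 0,"hand": 30},{"x": 0,"y": 0,"z": 0,"roll": 0,"hand": 36},{"x": 0,"y": 0,"z": 0,"roll": 0,"hand": 36},{"x": 0,"y": 0,"z": 0,"roll": 0,"hand": 36}]'

```text
time: 8.65
position: [0.4996, 0.0003, 0.2728]
tool_rot: [2.206, 2.237, -0.0]
ft_force: [0.0, 0.3, -0.3]
grip_width: 0.404
grip_force: 0.0
```

send_rows --rows '[{"x": 0,"y": 0,"z": 20,"roll": 0,"hand": 40},{"x": 0,"y": 0,"z": 35,"roll": 0,"hand": 40},{"x": 0,"y": 0,"z": 35,"roll": 0,"hand": 50},{"x": 0,"y": 0,"z": 0,"roll": 0,"hand": 50},{"x": 0,"y": 0,"z": 0,"roll": 0,"hand": 50},{"x": 0,"y": 0,"z": 0,"roll": 0,"hand": 50},{"x": 0,"y": 0,"z": 0,"roll": 0,"hand": 50}]'

```text
time: 9.35
position: [0.4991, 0.0002, 0.3614]
tool_rot: [-2.205, -2.236, 0.002]
ft_force: [0.6, 0.2, -0.2]
grip_width: 0.574
grip_force: 0.0
```

Run:
```python
from h import *
look("w5");look("s5","scene");look("t5","top")
r=lambda i,f:cv2.resize(i,None,fx=f,fy=f,interpolation=cv2.INTER_CUBIC)
a=cv2.imread("pics/w5.png");b=cv2.imread("pics/s5.png");t=cv2.imread("pics/t5.png")
d=np.zeros((600,800,3),np.uint8);d[:250,:400]=r(a,.625);d[:250,400:]=r(t[170:270,380:540],2.5);d[250:600]=r(b[155:225,270:430],5);cv2.imwrite("pics/z5.png",d)
```

```text
t 9.35 p [4.991e-01 2.000e-04 3.614e-01] toolY yaw 0.8 F [ 0.6  0.2 -0.2] w 49.9 gf 0.0 q [ 0.65 -0.   -0.69  1.68 -0.    1.46 -0.03]
t 9.4 p [4.991e-01 2.000e-04 3.616e-01] toolY yaw 0.8 F [ 0.  -0.3 -0.5] w 50.1 gf 0.0 q [ 0.65 -0.   -0.69  1.68 -0.    1.46 -0.03]
t 9.45 p [4.992e-01 3.000e-04 3.618e-01] toolY yaw 0.8 F [ 1.   0.  -0.9] w 50.2 gf 0.0 q [ 0.65 -0.   -0.69  1.68 -0.    1.46 -0.03]
```

View pics/z5.png

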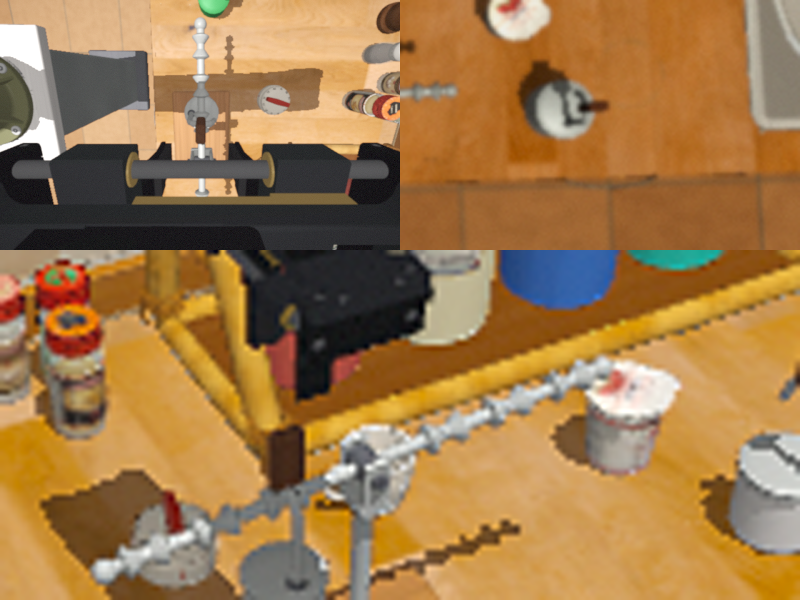

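The small pot hangs on the left inner seat and the bar dips slightly. Next I move over the large pot.

send_rows --rows '[{"x": 0,"y": -20,"z": 15,"roll": 0,"hand": 50},{"x": -2,"y": -48,"z": 0,"roll": 0,"hand": 50},{"x": -2,"y": -48,"z": 0,"roll": 0,"hand": 50},{"x": -2,"y": -48,"z": 0,"roll": 0,"hand": 50},{"x": -2,"y": -48,"z": 0,"roll": 0,"hand": 50},{"x": -2,"y": -48,"z": 0,"roll": 0,"hand": 50},{"x": -2,"y": -48,"z": 0,"roll": 0,"hand": 50},{"x": -2,"y": -48,"z": 0,"roll": 0,"hand": 50},{"x": 0,"y": -48,"z": 0,"roll": 0,"hand": 50},{"x": 0,"y": -30,"z": 0,"roll": 0,"hand": 50}]'

```text
time: 10.5
position: [0.4838, -0.4381, 0.3763]
tool_rot: [-2.21, -2.231, 0.003]
ft_force: [-0.9, -0.1, 0.7]
grip_width: 0.578
grip_force: 0.0
```

send_rows --rows '[{"x": 0,"y": 0,"z": 0,"roll": 0,"hand": 50},{"x": 0,"y": 0,"z": 0,"roll": 0,"hand": 50},{"x": 0,"y": 0,"z": 0,"roll": 0,"hand": 50}]'

```text
time: 10.8
position: [0.4863, -0.4321, 0.3777]
tool_rot: [-2.203, -2.239, -0.001]
ft_force: [0.4, -0.1, -0.5]
grip_width: 0.573
grip_force: 0.0
```

Run:
```python
from h import *
look("w6")
c=pickle.load(open("w6.pkl","rb"));p=proj(c,[.485,-.42,.07]);print(p)
u,v=(int(k) for k in p);u0=u-60;v0=max(v-60,0);print(u0,v0)
i=cv2.imread("pics/w6.png")[v0:v0+120,u0:u0+120]
cv2.imwrite("pics/z6.png",cv2.resize(i,None,fx=5,fy=5,interpolation=cv2.INTER_CUBIC))
```

```text
t 10.8 p [ 0.4863 -0.4321  0.3777] toolY yaw 0.92 F [ 0.4 -0.1 -0.5] w 49.9 gf 0.0 q [ 0.97  0.32 -0.37  1.3   0.11  1.54  0.62]
[318.9 160.7]
258 100
```

View pics/z6.png

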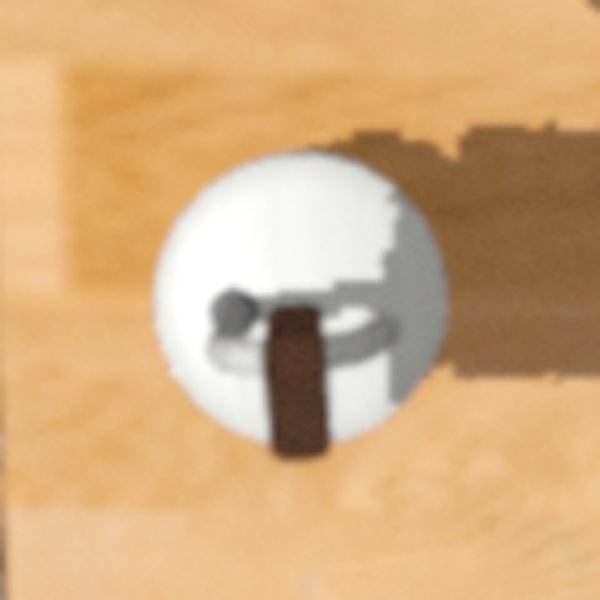

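The large pot's lid centre is at px (318,160), and its plate is almost square to the tool (yaw about 4°).

send_rows --rows '[{"x": -2,"y": 13,"z": -10,"roll": 3,"hand": 50},{"x": 0,"y": 0,"z": -25,"roll": 0,"hand": 50},{"x": 0,"y": 0,"z": -25,"roll": 0,"hand": 50},{"x": 0,"y": 0,"z": -25,"roll": 0,"hand": 50},{"x": 0,"y": 0,"z": -25,"roll": 0,"hand": 50},{"x": 0,"y": 0,"z": -25,"roll": 0,"hand": 50},{"x": 0,"y": 0,"z": -21,"roll": 0,"hand": 50},{"x": 0,"y": 0,"z": 0,"roll": 0,"hand": 50},{"x": 0,"y": 0,"z": 0,"roll": 0,"hand": 50}]'

```text
time: 11.75
position: [0.4841, -0.4198, 0.2226]
tool_rot: [2.144, 2.295, 0.0]
ft_force: [0.7, -0.2, 0.4]
grip_width: 0.576
grip_force: 0.0
```

send_rows --rows '[{"x": 0,"y": 0,"z": 0,"roll": 0,"hand": 30},{"x": 0,"y": 0,"z": 0,"roll": 0,"hand": 20},{"x": 0,"y": 0,"z": 0,"roll": 0,"hand": 14},{"x": 0,"y": 0,"z": 0,"roll": 0,"hand": 8},{"x": 0,"y": 0,"z": 0,"roll": 0,"hand": 5},{"x": 0,"y": 0,"z": 0,"roll": 0,"hand": 5},{"x": 0,"y": 0,"z": 0,"roll": 0,"hand": 5}]' --force 30

```text
time: 12.45
position: [0.4837, -0.4206, 0.2219]
tool_rot: [2.146, 2.294, 0.0]
ft_force: [1.1, 1.0, 0.7]
grip_width: 0.135
grip_force: 29.9
```

Run:
```python
from h import *
look("w7")
```

```text
t 12.45 p [ 0.4837 -0.4206  0.2219] toolY yaw 3.8 F [1.1 1.  0.7] w 11.7 gf 29.9 q [ 0.97  0.37 -0.38  1.56  0.14  1.25  0.64]
```

send_rows --rows '[{"x": 0,"y": 0,"z": 15,"roll": 0,"hand": 5},{"x": 0,"y": 0,"z": 23,"roll": 0,"hand": 5},{"x": -3,"y": 0,"z": 23,"roll": 0,"hand": 5},{"x": -8,"y": 5,"z": 23,"roll": 0,"hand": 5},{"x": -12,"y": 15,"z": 23,"roll": 0,"hand": 5},{"x": -12,"y": 25,"z": 0,"roll": -1,"hand": 5},{"x": -9,"y": 30,"z": 0,"roll": -1,"hand": 5},{"x": 0,"y": 30,"z": 0,"roll": -1,"hand": 5},{"x": 0,"y": 30,"z": 0,"roll": 0,"hand": 5},{"x": 0,"y": 30,"z": 0,"roll": 0,"hand": 5}]'

```text
time: 13.5
position: [0.4393, -0.2543, 0.3295]
tool_rot: [2.206, 2.237, -0.0]
ft_force: [-0.1, 0.5, -2.7]
grip_width: 0.135
grip_force: 29.9
```

send_rows --rows '[{"x": 0,"y": 30,"z": 0,"roll": 0,"hand": 5},{"x": 0,"y": 28,"z": 0,"roll": 0,"hand": 5},{"x": 0,"y": 18,"z": 0,"roll": 0,"hand": 5},{"x": 0,"y": 10,"z": 0,"roll": 0,"hand": 5},{"x": 0,"y": 0,"z": 0,"roll": 0,"hand": 5},{"x": 0,"y": 0,"z": 0,"roll": 0,"hand": 5},{"x": 0,"y": 0,"z": 0,"roll": 0,"hand": 5}]'

```text
time: 14.2
position: [0.4394, -0.1712, 0.3287]
tool_rot: [-2.208, -2.234, 0.0]
ft_force: [-0.1, 0.4, -2.9]
grip_width: 0.134
grip_force: 29.9
```

Run:
```python
from h import *
look("w8")
c=pickle.load(open("w8.pkl","rb"))
for y in (-20,-35,-60,-85,-110,-135,-160,-187):print(y,proj(c,[.5006-.018*y/1000,-.0585+y/1000,.19-y*6e-5]))
g=cv2.cvtColor(cv2.imread("pics/w8.png"),cv2.COLOR_BGR2HSV)
for v in range(40,220,4):
    row=g[v,370:450];m=np.where(row[:,1]<45)[0]+370
    print(v,(int(m.min()),int(m.max())) if len(m) else None,end=' ')
```

```text
t 14.2 p [ 0.4394 -0.1712  0.3287] toolY yaw 0.67 F [-0.1  0.4 -2.9] w 11.7 gf 29.9 q [ 0.87 -0.06 -0.53  1.8  -0.03  1.4   0.36]
-20 [410.5  81.7]
-35 [409.4 104.3]
-60 [407.6 140.6]
-85 [405.9 175.3]
-110 [404.2 208.5]
-135 [402.7 240.4]
-160 [401.1 270.9]
-187 [399.6 302.5]
40 (387, 446) 44 (383, 448) 48 (383, 448) 52 (382, 447) 56 (383, 445) 60 (382, 444) 64 (381, 437) 68 (370, 427) 72 (370, 422) 76 (370, 420) 80 (370, 420) 84 (370, 420) 88 (370, 420) 92 (406, 419) 96 (406, 419) 100 (406, 419) 104 (406, 419) 108 (406, 419) 112 (405, 418) 116 (405, 418) 120 (400, 424) 124 (397, 426) 128 (399, 423) 132 (402, 420) 136 (404, 417) 140 (404, 417) 144 (404, 417) 148 (402, 419) 152 (399, 422) 156 (396, 425) 160 (399, 422) 164 (403, 416) 168 (403, 416) 172 (403, 415) 176 (403, 415) 180 (403, 415) 184 (403, 415) 188 (402, 416) 192 (395, 422) 196 (397, 421) 200 (400, 418) 204 (402, 414) 208 (402, 414) 212 (402, 414) 216 (399, 416)
```

send_rows --rows '[{"x": 8,"y": 1.7,"z": 0,"roll": 0.8,"hand": 5},{"x": 15,"y": 0,"z": 0,"roll": 0,"hand": 5},{"x": 20,"y": 0,"z": 0,"roll": 0,"hand": 5},{"x": 14,"y": 0,"z": 0,"roll": 0,"hand": 5},{"x": 8,"y": 0,"z": 0,"roll": 0,"hand": 5},{"x": 0,"y": 0,"z": 0,"roll": 0,"hand": 5},{"x": 0,"y": 0,"z": -8,"roll": 0,"hand": 5},{"x": 0,"y": 0,"z": -14,"roll": 0,"hand": 5},{"x": 0,"y": 0,"z": -13,"roll": 0,"hand": 5},{"x": 0,"y": 0,"z": 0,"roll": 0,"hand": 5}]'

```text
time: 15.25
position: [0.5028, -0.1678, 0.2908]
tool_rot: [-2.187, -2.249, 0.003]
ft_force: [-0.5, -0.1, -2.5]
grip_width: 0.137
grip_force: 29.9
```

send_rows --rows '[{"x": 0,"y": 0,"z": -4,"roll": 0,"hand": 5},{"x": 0,"y": 0,"z": -4,"roll": 0,"hand": 5},{"x": 0,"y": 0,"z": -4,"roll": 0,"hand": 5},{"x": 0,"y": 0,"z": -4,"roll": 0,"hand": 5},{"x": 0,"y": 0,"z": 0,"roll": 0,"hand": 5},{"x": 0,"y": 0,"z": 0,"roll": 0,"hand": 5}]'

```text
time: 15.85
position: [0.5046, -0.168, 0.2778]
tool_rot: [2.19, 2.252, 0.0]
ft_force: [-0.1, -0.1, -2.7]
grip_width: 0.137
grip_force: 29.9
```

Run:
```python
from h import *
F=[]
look("w9");F.append(get_state()["ft_force"]);look("s9","scene");F.append(get_state()["ft_force"])
for k in range(2):look("t9","top");F.append(get_state()["ft_force"])
print(np.mean(F,0).round(2))
# left ball: find in scene near (290,216), template from s5 and scene0
a=cv2.imread("pics/scene0.png")
t=a[208:225,282:299]
for n in("scene0","s5","s9"):
    b=cv2.imread(f"pics/{n}.png");r=cv2.matchTemplate(b[190:245,270:310],t,cv2.TM_CCOEFF_NORMED);_,s,_,l=cv2.minMaxLoc(r)
    print(n,round(s,2),l[0]+270+8,l[1]+190+8)
c=get_calibration("scene")
for th in(0,-.06,-.03,0,.03,.06,.1,.16):print(th,proj(c,[.4972,-.0585+.187*np.cos(th),.19+.187*np.sin(th)]))
```

```text
t 15.85 p [ 0.5046 -0.168   0.2778] toolY yaw 1.6 F [-0.1 -0.1 -2.7] w 11.9 gf 29.9 q [ 0.81  0.11 -0.58  1.75  0.06  1.3   0.25]
t 15.9 p [ 0.5046 -0.1679  0.2779] toolY yaw 1.61 F [ 0.3 -1.  -0.6] w 11.8 gf 29.9 q [ 0.81  0.11 -0.58  1.75  0.06  1.3   0.25]
t 15.95 p [ 0.5046 -0.1679  0.2779] toolY yaw 1.61 F [-0.4 -0.7 -1. ] w 11.7 gf 29.9 q [ 0.81  0.11 -0.58  1.75  0.06  1.3   0.25]
t 16.0 p [ 0.5046 -0.168   0.2779] toolY yaw 1.6 F [-0.6 -1.  -1.1] w 11.9 gf 29.9 q [ 0.81  0.11 -0.58  1.75  0.06  1.3   0.25]
[-0.49 -0.72 -1.12]
scene0 1.0 290 216
s5 0.64 290 219
s9 0.91 290 215
0 [289.7 216.1]
-0.06 [290.  218.8]
-0.03 [289.9 217.5]
0 [289.7 216.1]
0.03 [289.6 214.8]
0.06 [289.6 213.4]
0.1 [289.7 211.6]
0.16 [289.9 208.7]
```

The bar is lifting towards level on its left end (ball 219→215 px), so the hook is seated. I'll keep lowering.

send_rows --rows '[{"x": 0,"y": 0,"z": -3,"roll": 0,"hand": 5},{"x": 0,"y": 0,"z": -3,"roll": 0,"hand": 5},{"x": 0,"y": 0,"z": -3,"roll": 0,"hand": 5},{"x": 0,"y": 0,"z": -2,"roll": 0,"hand": 5},{"x": 0,"y": 0,"z": -2,"roll": 0,"hand": 5},{"x": 0,"y": 0,"z": 0,"roll": 0,"hand": 5},{"x": 0,"y": 0,"z": 0,"roll": 0,"hand": 5}]'

```text
time: 16.75
position: [0.5048, -0.1679, 0.2649]
tool_rot: [2.19, 2.252, 0.001]
ft_force: [-0.0, 1.0, 0.3]
grip_width: 0.136
grip_force: 29.9
```

send_rows --rows '[{"x": 0,"y": 0,"z": 0,"roll": 0,"hand": 14},{"x": 0,"y": 0,"z": 0,"roll": 0,"hand": 20},{"x": 0,"y": 0,"z": 0,"roll": 0,"hand": 30},{"x": 0,"y": 0,"z": 0,"roll": 0,"hand": 36},{"x": 0,"y": 0,"z": 0,"roll": 0,"hand": 36},{"x": 0,"y": 0,"z": 0,"roll": 0,"hand": 36}]'

```text
time: 17.35
position: [0.5046, -0.168, 0.2648]
tool_rot: [2.19, 2.252, 0.0]
ft_force: [0.1, -0.6, -0.1]
grip_width: 0.401
grip_force: 0.0
```

send_rows --rows '[{"x": 0,"y": 0,"z": 20,"roll": 0,"hand": 40},{"x": 0,"y": 0,"z": 35,"roll": 0,"hand": 40},{"x": 0,"y": 0,"z": 35,"roll": 0,"hand": 50},{"x": 0,"y": 0,"z": 20,"roll": 0,"hand": 50},{"x": 0,"y": 0,"z": 0,"roll": 0,"hand": 50},{"x": 0,"y": 0,"z": 0,"roll": 0,"hand": 50},{"x": 0,"y": 0,"z": 0,"roll": 0,"hand": 50}]'

```text
time: 18.05
position: [0.504, -0.1679, 0.3732]
tool_rot: [-2.189, -2.251, 0.001]
ft_force: [-0.7, -0.5, -0.5]
grip_width: 0.576
grip_force: 0.0
```

```bash
cat >> h.py <<'E'
def tilt(n):
    look(n,"scene");t=cv2.imread("pics/scene0.png")[208:225,282:299]
    b=cv2.imread(f"pics/{n}.png");r=cv2.matchTemplate(b[185:245,270:310],t,cv2.TM_CCOEFF_NORMED);_,s,_,l=cv2.minMaxLoc(r);x,y=l
    q=r[y-1:y+2,x];d=(q[0]-q[2])/(2*(q[0]-2*q[1]+q[2])) if len(q)==3 else 0
    v=y+d+193;print("ball",round(s,2),x+278,round(float(v),2),"tilt~",round((216-float(v))/45.,3))
E
python3 - <<'E'
from h import *
tilt("s10");look("w10")
# brown plate of large in wrist: dark blob
E
```

```text
t 18.05 p [ 0.504  -0.1679  0.3732] toolY yaw 1.6 F [-0.7 -0.5 -0.5] w 50.1 gf 0.0 q [ 0.82  0.07 -0.58  1.6   0.04  1.49  0.27]
ball 0.65 290 209.45 tilt~ 0.146
t 18.1 p [ 0.504  -0.1679  0.3732] toolY yaw 1.6 F [-0.4 -0.6  0.9] w 50.1 gf 0.0 q [ 0.82  0.07 -0.58  1.6   0.04  1.49  0.27]
```

The large pot is hung and released, with the bar tilted about +0.15 as expected. Now I go to the left small pot.

send_rows --rows '[{"x": 0,"y": 25,"z": 15,"roll": 0,"hand": 50},{"x": -1,"y": 48,"z": 0,"roll": 1,"hand": 50},{"x": -1,"y": 48,"z": 0,"roll": 1,"hand": 50},{"x": -1,"y": 48,"z": 0,"roll": 1,"hand": 50},{"x": -1,"y": 48,"z": 0,"roll": 1,"hand": 50},{"x": -1,"y": 48,"z": 0,"roll": 1,"hand": 50},{"x": -1,"y": 48,"z": 0,"roll": 1,"hand": 50},{"x": -1,"y": 48,"z": 0,"roll": 1,"hand": 50},{"x": -1,"y": 48,"z": 0,"roll": 1,"hand": 50},{"x": -1,"y": 48,"z": 0,"roll": 0,"hand": 50}]'

```text
time: 19.15
position: [0.4953, 0.2904, 0.3891]
tool_rot: [2.028, 2.399, -0.001]
ft_force: [0.7, -0.2, 0.0]
grip_width: 0.575
grip_force: 0.0
```

send_rows --rows '[{"x": -1,"y": 48,"z": -5,"roll": 0,"hand": 50},{"x": -1,"y": 48,"z": -10,"roll": 0,"hand": 50},{"x": 0,"y": 20,"z": -10,"roll": 0,"hand": 50},{"x": 0,"y": 0,"z": -10,"roll": 0,"hand": 50},{"x": 0,"y": 0,"z": 0,"roll": 0,"hand": 50},{"x": 0,"y": 0,"z": 0,"roll": 0,"hand": 50}]'

```text
time: 19.75
position: [0.4944, 0.4034, 0.3544]
tool_rot: [2.03, 2.397, -0.002]
ft_force: [-0.2, -0.0, -0.2]
grip_width: 0.573
grip_force: 0.0
```

Run:
```python
from h import *
look("w11")
c=pickle.load(open("w11.pkl","rb"));p=proj(c,[.4925,.418,.05]);print("lid",p,"top",proj(c,[.4925,.418,.171]))
u,v=(int(k) for k in p)
i=cv2.imread("pics/w11.png");h=cv2.cvtColor(i,cv2.COLOR_BGR2HSV)
x0,y0=u-50,v-50
H=h[y0:y0+90,x0:x0+100]
lid=(H[...,1]<35)&(H[...,2]>90);
n,l,st,ce=cv2.connectedComponentsWithStats(lid.astype(np.uint8));k=1+np.argmax(st[1:,4]);print("lid",st[k],ce[k]+[x0,y0])
pts=cv2.findNonZero((l==k).astype(np.uint8));(cx,cy),rad=cv2.minEnclosingCircle(pts);print("circ",cx+x0,cy+y0,rad,ray("",cx+x0,cy+y0,.05,c).round(4))
br=((H[...,2]<95)&(H[...,1]>90)).astype(np.uint8)
n,l,st,ce=cv2.connectedComponentsWithStats(br)
for k in range(1,n):
    if st[k,4]>60:
        rc=cv2.minAreaRect(cv2.findNonZero((l==k).astype(np.uint8)));print("brown",st[k],ce[k]+[x0,y0],rc)
        m=l==k
        for yy in range(st[k,1],st[k,1]+st[k,3],3):
            xs=np.where(m[yy])[0];print(yy+y0,xs.min()+x0,xs.max()+x0,end=' | ')
```

```text
t 19.75 p [0.4944 0.4034 0.3544] toolY yaw 9.48 F [-0.2 -0.  -0.2] w 49.9 gf 0.0 q [-0.02  0.43 -0.97  1.36  0.35  1.54 -0.8 ]
lid [320.2 158.4] top [320.4 177.7]
lid [  28   26   46   45 1423] [320.38439916 154.51229796]
circ 320.3214302062988 156.5 23.259422302246094 [0.4922 0.4204 0.05  ]
brown [ 47  51  10  28 259] [321.17760618 172.48262548] ((51.5, 64.5), (27.0, 9.0), 90.0)
159 318 324 | 162 317 325 | 165 317 326 | 168 317 326 | 171 317 326 | 174 317 325 | 177 317 326 | 180 317 325 | 183 317 325 | 186 317 324 |
```

Plate yaw matches the tool, and the pot is at (0.492, 0.419).

send_rows --rows '[{"x": -2,"y": 15.5,"z": -10,"roll": 0,"hand": 50},{"x": 0,"y": 0,"z": -25,"roll": 0,"hand": 50},{"x": 0,"y": 0,"z": -25,"roll": 0,"hand": 50},{"x": 0,"y": 0,"z": -25,"roll": 0,"hand": 50},{"x": 0,"y": 0,"z": -25,"roll": 0,"hand": 50},{"x": 0,"y": 0,"z": -25,"roll": 0,"hand": 50},{"x": 0,"y": 0,"z": -18,"roll": 0,"hand": 50},{"x": 0,"y": 0,"z": 0,"roll": 0,"hand": 50},{"x": 0,"y": 0,"z": 0,"roll": 0,"hand": 50}]'

```text
time: 20.7
position: [0.4923, 0.4203, 0.2027]
tool_rot: [2.029, 2.398, 0.002]
ft_force: [-0.1, 0.7, 0.5]
grip_width: 0.579
grip_force: 0.0
```

send_rows --rows '[{"x": 0,"y": 0,"z": 0,"roll": 0,"hand": 30},{"x": 0,"y": 0,"z": 0,"roll": 0,"hand": 20},{"x": 0,"y": 0,"z": 0,"roll": 0,"hand": 14},{"x": 0,"y": 0,"z": 0,"roll": 0,"hand": 8},{"x": 0,"y": 0,"z": 0,"roll": 0,"hand": 5},{"x": 0,"y": 0,"z": 0,"roll": 0,"hand": 5},{"x": 0,"y": 0,"z": 0,"roll": 0,"hand": 5}]' --force 25

```text
time: 21.4
position: [0.4917, 0.4205, 0.2018]
tool_rot: [2.028, 2.399, 0.0]
ft_force: [-0.0, -1.0, 1.0]
grip_width: 0.136
grip_force: 24.9
```

Run:
```python
from h import *
tilt("s12")
```

```text
t 21.4 p [0.4917 0.4205 0.2018] toolY yaw 9.6 F [-0. -1.  1.] w 11.8 gf 24.9 q [-0.07  0.53 -0.92  1.55  0.44  1.28 -0.88]
ball 0.55 287 208.55 tilt~ 0.166
```

send_rows --rows '[{"x": 0,"y": 0,"z": 15,"roll": 0,"hand": 5},{"x": 0,"y": 0,"z": 25,"roll": 0,"hand": 5},{"x": -5,"y": 0,"z": 26,"roll": 0,"hand": 5},{"x": -12,"y": 0,"z": 26,"roll": 0,"hand": 5},{"x": -14,"y": -10,"z": 26,"roll": -1,"hand": 5},{"x": -14,"y": -20,"z": 26,"roll": -1,"hand": 5},{"x": -7,"y": -30,"z": 0,"roll": -1,"hand": 5},{"x": 0,"y": -35,"z": 0,"roll": -1,"hand": 5},{"x": 0,"y": -35,"z": 0,"roll": -1,"hand": 5},{"x": 0,"y": -35,"z": 0,"roll": -1,"hand": 5}]'

```text
time: 22.45
position: [0.439, 0.2547, 0.3465]
tool_rot: [2.149, 2.29, 0.001]
ft_force: [0.5, -1.0, -1.9]
grip_width: 0.134
grip_force: 25.0
```

send_rows --rows '[{"x": 0,"y": -35,"z": 0,"roll": -1,"hand": 5},{"x": 0,"y": -35,"z": 0,"roll": -1,"hand": 5},{"x": 0,"y": -35,"z": 0,"roll": 0,"hand": 5},{"x": 0,"y": -25,"z": 0,"roll": 0,"hand": 5},{"x": 0,"y": -15,"z": 0,"roll": 0,"hand": 5},{"x": 0,"y": -10,"z": 0,"roll": 0,"hand": 5},{"x": 0,"y": 0,"z": 0,"roll": 0,"hand": 5},{"x": 0,"y": 0,"z": 0,"roll": 0,"hand": 5}]'

```text
time: 23.25
position: [0.4395, 0.1017, 0.3461]
tool_rot: [2.189, 2.254, 0.001]
ft_force: [-0.1, 0.7, -1.0]
grip_width: 0.135
grip_force: 24.9
```

Run:
```python
from h import *
look("w13");tilt("s13")
c=pickle.load(open("w13.pkl","rb"))
for y in (85,110,135,160,187):print(y,proj(c,[.501-.022*y/1000,-.0585+y*.987/1000,.19+y*1.6e-4]))
g=cv2.cvtColor(cv2.imread("pics/w13.png"),cv2.COLOR_BGR2HSV)
for v in range(100,230,4):
    row=g[v,375:460];m=np.where(row[:,1]<45)[0]+375
    print(v,(int(m.min()),int(m.max())) if len(m) else None,end=' ')
```

```text
t 23.25 p [0.4395 0.1017 0.3461] toolY yaw 1.68 F [-0.1  0.7 -1. ] w 11.7 gf 24.9 q [ 0.58 -0.14 -0.77  1.81 -0.1   1.44 -0.15]
t 23.3 p [0.4395 0.102  0.346 ] toolY yaw 1.73 F [ 0.2  0.  -0.5] w 12.0 gf 24.9 q [ 0.58 -0.14 -0.77  1.81 -0.1   1.44 -0.15]
ball 0.45 287 208.02 tilt~ 0.177
85 [387.4 295.3]
110 [390.4 271.3]
135 [393.5 245.2]
160 [397.  216.8]
187 [401.  183.3]
100 None 104 None 108 None 112 None 116 None 120 None 124 None 128 None 132 None 136 None 140 None 144 None 148 None 152 None 156 None 160 None 164 None 168 None 172 (399, 405) 176 (393, 410) 180 (391, 412) 184 (392, 412) 188 (393, 410) 192 (395, 407) 196 (390, 407) 200 (386, 412) 204 (387, 413) 208 (390, 410) 212 (392, 406) 216 (392, 459) 220 (389, 459) 224 (385, 459) 228 (383, 459)
```

send_rows --rows '[{"x": 8,"y": -1,"z": 0,"roll": 0,"hand": 5},{"x": 15,"y": 0,"z": 0,"roll": 0,"hand": 5},{"x": 18,"y": 0,"z": 0,"roll": 0,"hand": 5},{"x": 11,"y": 0,"z": 0,"roll": 0,"hand": 5},{"x": 6,"y": 0,"z": 0,"roll": 0,"hand": 5},{"x": 0,"y": 0,"z": 0,"roll": 0,"hand": 5},{"x": 0,"y": 0,"z": -8,"roll": 0,"hand": 5},{"x": 0,"y": 0,"z": -14,"roll": 0,"hand": 5},{"x": 0,"y": 0,"z": -12,"roll": 0,"hand": 5},{"x": 0,"y": 0,"z": 0,"roll": 0,"hand": 5}]'

```text
time: 24.35
position: [0.4961, 0.0991, 0.3093]
tool_rot: [-2.189, -2.251, 0.005]
ft_force: [0.4, 0.9, -1.7]
grip_width: 0.132
grip_force: 24.9
```

send_rows --rows '[{"x": 0,"y": 0.3,"z": -4,"roll": 0,"hand": 5},{"x": 0,"y": 0.3,"z": -4,"roll": 0,"hand": 5},{"x": 0,"y": 0.3,"z": -4,"roll": 0,"hand": 5},{"x": 0,"y": 0.3,"z": -4,"roll": 0,"hand": 5},{"x": 0,"y": 0,"z": 0,"roll": 0,"hand": 5},{"x": 0,"y": 0,"z": 0,"roll": 0,"hand": 5}]'

```text
time: 24.95
position: [0.4976, 0.1007, 0.2958]
tool_rot: [2.19, 2.252, -0.0]
ft_force: [0.1, -0.6, -0.4]
grip_width: 0.136
grip_force: 24.9
```

Run:
```python
from h import *
tilt("s14")
tilt("s14b")
```

```text
t 24.95 p [0.4976 0.1007 0.2958] toolY yaw 1.6 F [ 0.1 -0.6 -0.4] w 11.9 gf 24.9 q [ 0.55  0.06 -0.82  1.77  0.05  1.33 -0.26]
ball 0.48 287 236.0 tilt~ -0.444
t 25.0 p [0.4976 0.1007 0.2959] toolY yaw 1.6 F [ 0.2 -1.6  0.3] w 11.7 gf 24.9 q [ 0.55  0.06 -0.82  1.77  0.05  1.33 -0.26]
ball 0.48 287 236.0 tilt~ -0.444
```

send_rows --rows '[{"x": 0,"y": 0.3,"z": -4,"roll": 0,"hand": 5},{"x": 0,"y": 0.3,"z": -4,"roll": 0,"hand": 5},{"x": 0,"y": 0.3,"z": -3,"roll": 0,"hand": 5},{"x": 0,"y": 0.3,"z": -3,"roll": 0,"hand": 5},{"x": 0,"y": 0,"z": -2,"roll": 0,"hand": 5},{"x": 0,"y": 0,"z": 0,"roll": 0,"hand": 5},{"x": 0,"y": 0,"z": 0,"roll": 0,"hand": 5}]'

```text
time: 25.75
position: [0.4976, 0.1019, 0.2798]
tool_rot: [2.19, 2.252, 0.0]
ft_force: [0.9, 0.1, 0.3]
grip_width: 0.133
grip_force: 24.9
```

```bash
cat >> h.py <<'E'
def rtilt(n):
    look(n,"scene");t=cv2.imread("pics/scene0.png")[174:187,381:396]
    for m in("scene0","s5","s13",n):
        b=cv2.imread(f"pics/{m}.png");r=cv2.matchTemplate(b[165:205,370:405],t,cv2.TM_CCOEFF_NORMED);_,s,_,l=cv2.minMaxLoc(r);print(m,round(s,2),l)
E
python3 - <<'E'
from h import *
rtilt("s15")
E
```

```text
t 25.75 p [0.4976 0.1019 0.2798] toolY yaw 1.6 F [0.9 0.1 0.3] w 11.6 gf 24.9 q [ 0.54  0.07 -0.83  1.79  0.06  1.3  -0.27]
scene0 1.0 (11, 9)
s5 0.68 (10, 8)
s13 0.73 (11, 9)
s15 0.99 (11, 9)
```

The bar's right end matches the level picture (0.99). Releasing.

send_rows --rows '[{"x": 0,"y": 0,"z": 0,"roll": 0,"hand": 14},{"x": 0,"y": 0,"z": 0,"roll": 0,"hand": 20},{"x": 0,"y": 0,"z": 0,"roll": 0,"hand": 30},{"x": 0,"y": 0,"z": 0,"roll": 0,"hand": 36},{"x": 0,"y": 0,"z": 0,"roll": 0,"hand": 36},{"x": 0,"y": 0,"z": 0,"roll": 0,"hand": 36}]'

```text
time: 26.4
position: [0.4976, 0.1019, 0.2798]
tool_rot: [2.19, 2.252, -0.0]
ft_force: [0.2, 0.5, -0.6]
grip_width: 0.403
grip_force: 0.0
```

send_rows --rows '[{"x": 0,"y": 0,"z": 20,"roll": 0,"hand": 40},{"x": 0,"y": 0,"z": 35,"roll": 0,"hand": 40},{"x": 0,"y": 0,"z": 35,"roll": 0,"hand": 50},{"x": -20,"y": 20,"z": 30,"roll": 0,"hand": 50},{"x": 0,"y": 40,"z": 0,"roll": 0,"hand": 50},{"x": 0,"y": 40,"z": 0,"roll": 0,"hand": 50},{"x": 0,"y": 0,"z": 0,"roll": 0,"hand": 50},{"x": 0,"y": 0,"z": 0,"roll": 0,"hand": 50},{"x": 0,"y": 0,"z": 0,"roll": 0,"hand": 50},{"x": 0,"y": 0,"z": 0,"roll": 0,"hand": 50}]'

```text
time: 27.4
position: [0.4781, 0.2004, 0.3995]
tool_rot: [2.193, 2.249, -0.001]
ft_force: [0.1, -1.0, -0.4]
grip_width: 0.574
grip_force: 0.0
```

send_rows --rows '[{"x": 0,"y": 0,"z": 0,"roll": 0,"hand": 50},{"x": 0,"y": 0,"z": 0,"roll": 0,"hand": 50},{"x": 0,"y": 0,"z": 0,"roll": 0,"hand": 50},{"x": 0,"y": 0,"z": 0,"roll": 0,"hand": 50},{"x": 0,"y": 0,"z": 0,"roll": 0,"hand": 50},{"x": 0,"y": 0,"z": 0,"roll": 0,"hand": 50},{"x": 0,"y": 0,"z": 0,"roll": 0,"hand": 50},{"x": 0,"y": 0,"z": 0,"roll": 0,"hand": 50}]'

```text
time: 28.2
position: [0.4776, 0.2019, 0.3998]
tool_rot: [2.19, 2.252, 0.0]
ft_force: [-0.2, -0.5, -0.7]
grip_width: 0.575
grip_force: 0.0
```

Run:
```python
from h import *
tilt("s16a");rtilt("s16")
look("t16","top")
c=get_calibration("top")
t=cv2.cvtColor(cv2.imread("pics/t16.png"),cv2.COLOR_BGR2HSV)
# expected grip plates, measured brown centroids nearby
for p in([.4995,.0015,.229],[.505,-.1685,.229],[.4976,.1015,.229]):
    u,v=proj(c,p);a=t[int(v)-9:int(v)+10,int(u)-12:int(u)+13];m=cv2.findNonZero(((a[...,2]<95)&(a[...,1]>90)).astype(np.uint8))
    print((u,v),None if m is None else (len(m),m.mean((0,1))+[int(u)-12,int(v)-9]))
```

```text
t 28.2 p [0.4776 0.2019 0.3998] toolY yaw 1.61 F [-0.2 -0.5 -0.7] w 50.1 gf 0.0 q [ 0.45  0.06 -0.93  1.57  0.05  1.54 -0.45]
ball 0.49 284 204.52 tilt~ 0.255
t 28.25 p [0.4776 0.2019 0.3998] toolY yaw 1.6 F [-0.6  0.1  0.2] w 50.1 gf 0.0 q [ 0.45  0.06 -0.93  1.57  0.05  1.54 -0.45]
scene0 1.0 (11, 9)
s5 0.68 (10, 8)
s13 0.73 (11, 9)
s16 0.98 (11, 9)
t 28.3 p [0.4776 0.2019 0.3998] toolY yaw 1.6 F [-0.   0.4 -0.2] w 50.3 gf 0.0 q [ 0.45  0.06 -0.93  1.57  0.05  1.54 -0.45]
(np.float64(313.8), np.float64(210.5)) (53, array([312.47169811, 205.16981132]))
(np.float64(374.5), np.float64(206.9)) (28, array([373.        , 205.82142857]))
(np.float64(278.2), np.float64(212.1)) (187, array([274.22459893, 210.43315508]))
```

```bash
python3 -c "
from bench import *
print(close_job())"
```

```text
the job is handed in; nothing more can be done
None
```

I hung all three pots and handed the job in after about 28 s of the 72 s allowed: the small ones on the left inner and outer seats, and the large one on the right middle seat. The bar's right end matched its level position in the last camera check. The hand-in returned no verdict, and I had no pictures left to view the finished scene.

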